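Reset a tripped channel of the demonstration supply

TASK

One of the three output channels of the low-voltage supply has tripped: its white reset key has popped up in its well, while the other two keys sit deep. With a fingertip push that channel's toggle off (over to the front), then reach into the well and press its key fully home, and then push the same toggle back on (over to the back). Leave the other two channels alone and do not pick up or shift anything lying about.

Things in the scene. Friction and masses are not known exactly. Their poses are not given: they have to be found in the camera images.
- channel_a: Grey plug-in channel (the channel whose overload has tripped), one of three alike side by side in any order, 190 mm deep, 99 wide. Origin: centre of underside, 12 mm above the desk; x to the back (vent hood), y left, z up. Flat deck at z = 73 mm (85 above the desk). On y = 0: round well 52 mm wide, 34 deep, centred at x = +46 mm, key in its middle; toggle pivot at deck level at x = -36; sockets at x = -75.
- channel_b: Grey plug-in channel (a healthy channel), one of three alike side by side in any order, 190 mm deep, 99 wide. Origin: centre of underside, 12 mm above the desk; x to the back (vent hood), y left, z up. Flat deck at z = 73 mm (85 above the desk). On y = 0: round well 52 mm wide, 34 deep, centred at x = +46 mm, key in its middle; toggle pivot at deck level at x = -36; sockets at x = -75.
- channel_c: Grey plug-in channel (a healthy channel), one of three alike side by side in any order, 190 mm deep, 99 wide. Origin: centre of underside, 12 mm above the desk; x to the back (vent hood), y left, z up. Flat deck at z = 73 mm (85 above the desk). On y = 0: round well 52 mm wide, 34 deep, centred at x = +46 mm, key in its middle; toggle pivot at deck level at x = -36; sockets at x = -75.
- key_a (a joint): Reset key of channel_a, a white 24 mm round plunger in the middle of its well, sliding straight down. 0 = tripped, popped up, its top 5 mm below the deck; 0.016 = fully home at its stop, top 21 mm below the deck. It takes about 5 N to move anywhere along its travel, does not spring back and stays where it is left. Starts tripped (0 to 0.001).
- key_b (a joint): Reset key of channel_b, the same; it is home already (0.0155 to 0.016) and is left alone.
- key_c (a joint): Reset key of channel_c, the same; it is home already (0.0155 to 0.016) and is left alone.
- toggle_a (a joint): Output toggle of channel_a: a black bat handle 34 mm long and 8 mm (root) to 12 mm (tip) thick, pivoted at the deck. 0 = ON, leaning 0.45 rad to the back, towards the well; 0.9 = OFF, leaning 0.45 rad to the front, towards the sockets (rad). Stiff: about 2 N at the tip moves it; it does not snap and stays where it is left. Starts ON (0 to 0.05).
- toggle_b (a joint): Output toggle of channel_b: a black bat handle 34 mm long and 8 mm (root) to 12 mm (tip) thick, pivoted at the deck. 0 = ON, leaning 0.45 rad to the back, towards the well; 0.9 = OFF, leaning 0.45 rad to the front, towards the sockets (rad). Stiff: about 2 N at the tip moves it; it does not snap and stays where it is left. Starts ON (0 to 0.05).
- toggle_c (a joint): Output toggle of channel_c: a black bat handle 34 mm long and 8 mm (root) to 12 mm (tip) thick, pivoted at the deck. 0 = ON, leaning 0.45 rad to the back, towards the well; 0.9 = OFF, leaning 0.45 rad to the front, towards the sockets (rad). Stiff: about 2 N at the tip moves it; it does not snap and stays where it is left. Starts ON (0 to 0.05).
- key_a_top (a point): Centre of the top face of channel_a's key; it goes down with the key.
- toggle_a_tip (a point): End of channel_a's bat handle; it swings with it.
- console: The supply's fixed chassis, 324 mm wide: 12 mm floor plate carrying the channels, dark side cheeks 95 mm high just outside them, and a grey vent hood 93 mm high behind them (75 mm deep). Origin: on the desk under the middle channel's centre; axes like the channels'.
- objective: Bystander: steel microscope objective standing in front of the supply, 24 mm wide, 43 mm high. Origin: centre of its underside.
- eyepiece: Bystander: black eyepiece standing to the right of the supply, 34 mm wide, 48 mm high. Origin: centre of its underside.
- link_plug: Bystander: black two-pin link plug lying on the supply's vent hood, 20 x 42 x 13 mm, brass pins to the back. Origin: centre of its underside.
- magnifier: Bystander: round magnifier lying flat in front of the supply, ring 60 mm, handle 75 mm, 8 mm high. Origin: centre of the ring; handle along -x.
- water_bottle: Bystander: clear water bottle with a green cap, left of the supply, 64 mm wide, 200 mm high. Origin: centre of its underside.
- slide_box: Bystander: grey slide box with a dark lid, right of the supply, 100 x 84 x 35 mm. Origin: centre of its underside.
- mug: Bystander: white mug at the back left, 78 mm wide, 92 mm high. Origin: centre of its underside.

How it is judged:
By the outcome, as a careful person would: the job done as asked, in the order asked, and still so for the second after the job is handed in, with the robot touching nothing.
It also fails if it takes over 51 s, if anything falls off the work surface, if the arm or the gripper's body presses on something with over 40 N, if the wrist force passes 120 N, or if a joint passes its speed limit or range.

ROBOT

A 6-joint arm with a two-finger parallel gripper is mounted at the origin on the work surface. World frame = base frame: x ahead of the robot, y to its left, z up, the work surface at z = 0. Lengths are in mm, angles in rad, forces in N, time in s.
With the tool pointing down it reaches from about 400 to 925 mm from the base axis. Payload 3.4 kg.
Tool frame: the origin (TCP) lies between the finger pads; the fingertips stand 25 mm ahead of it and the grasp point (between the pads) lies 6 mm ahead of it; z points along the fingers, y is the direction in which the jaws open and shut (so a half turn about z gives the same grasp; the last joint's range is limited). The gripper opens to 85 mm and grips with 20 to 120 N. Pads are 22 mm wide; open, the fingers measure 114 mm over their backs; the gripper's body (76 mm by 85 mm) begins 54 mm behind the grasp point. The pads swing forward as they close: fully open they stand 13 mm farther back than shut.
Start: joints at [1.22, 0.307, 1.506, -0, 1.328, -0.073], TCP at [157.159, 553.112, 256.305] pointing down, gripper open.
Joint ranges: [-3.12, 3.12], [-1.05, 2.28], [0.14, 2.33], [-1.42, 4.57], [0.1, 2.73], [-2.68, 2.68]. Speed limits (rad/s): [2.57, 2.57, 3.14, 3.14, 3.14, 3.14].

INTERFACE

Orientations are given as a unit quaternion [x, y, z, w].
In Python, from plant import sensors, get_image, bot gives the robot as it stands.
- The arm moves only by the tool servo_tool, never from a script. Its argument "targets" is a list of rows, each a list of 5 numbers: the finger opening in cm, from 0 to 8.54, then the shift along the tool's x, y, z in cm, then the turn about the tool's z in rad. A call has 1 to 5 rows; each row shifts and turns the commanded pose from where the row before left it, along the tool's axes as they then stand; what a row does not reach is not made up. A row lasts 1/10 s, in which the tool goes at most 50 mm and 8.59 degrees, less where a joint would pass 70% of its speed; a pose out of reach is approached as far as the arm can. A call with a gripper value outside its range is refused whole. The fingers move at their own pace and stop on an object; "force" is the grip in N (left out, the last holds). Time passes only in rows, so rows that do not move let the fingers close. It gives the time, the measured TCP pose, the force and the opening at its end, in the units of the state.
- sensors.observe(): the state, without advancing time (a new reading comes with each control period).
- get_image(name): name is "scene" or "top" or "wrist"; returns a dict with "img" (480x640x3 uint8, blue, green, red), "intrinsics" (3x3 intrinsics, pixels), "world_from_camera" (4x4, takes a point from camera to world coordinates). Camera axes: x right, y down, z forward; pixel columns grow to the right and rows downward; lengths in mm; the calibration is good to about 2 mm. A picture is of the moment at which its call begins. There is no depth.
- bot.job_done(): hands the job in, once; it reports no verdict.
The state is a dict: "clock": time; "q": joint angles; "qvel": joint speeds; "joint_torque": joint torques, N m; "tcp_pos": TCP position; "orientation": TCP orientation; "contact_force": force on the tool from outside, world axes, zero at the start; "wrist_torque": the same for the moment, N m; "width": finger opening in mm.
Only numpy, scipy, OpenCV 4.12 (cv2) and the standard library are available. Lean on these libraries where they do the work, as an engineer would, in place of code of your own. Each camera call takes 0.05 s, during which the arm holds its last target.

## Working session

There is one attempt and no reset: what is moved stays moved. The work goes in short steps, Python scripts to look and compute and a tool call to move; the robot and the scene stay as the last step left them, time stands still between calls to the robot, and variables do not carry over. Pictures are saved under pics/ and viewed, and the job is handed in when it is done.

Besides the shell and the picture viewer there is one more tool, called after ">>>" as name([rows], argument=value, ...), one row to a line, values as JSON. servo_tool: Moves the arm, as the interface text tells. Its arguments: {"type":"object","properties":{"targets":{"type":"array","items":{"type":"array","items":{"type":"number"}}},"force":{"type":"number"}},"required":["targets"]}

```bash
mkdir -p pics; ls
python3 - <<'E'
from plant import sensors,get_image,bot
import cv2,pickle
print(sensors.observe())
d={}
for n in("scene","top","wrist"):
    r=get_image(n);d[n]=r;cv2.imwrite(f"pics/{n}0.png",r["img"]);print(n,r["intrinsics"],r["world_from_camera"])
pickle.dump(d,open("d0.pkl","wb"))
E
```

```text
pics
{'clock': 0.0, 'q': array([ 1.22051054e+00,  3.07573114e-01,  1.50768492e+00, -2.50026342e-05,
        1.32840970e+00, -7.35241606e-02]), 'qvel': array([ 0.00119177,  0.00022271,  0.00134474,  0.00064953,  0.00091276,
       -0.00051757]), 'joint_torque': array([-1.56237256e-03, -4.57545805e+01, -2.51920956e+01, -2.61977366e-04,
        1.31722630e-02, -3.04918586e-06]), 'tcp_pos': array([156.93292954, 552.48649749, 255.37658178]), 'orientation': array([ 1.37936531e-01,  9.90440527e-01, -1.01688873e-03, -2.06357776e-04]), 'contact_force': array([ 0.35789964, -0.10716602, -0.36041827]), 'wrist_torque': array([-0.05110892, -0.01029194,  0.06590245]), 'width': 85.3621114339203}
scene [[501.39218311   0.         317.96736702]
 [  0.         501.39218311 238.83981358]
 [  0.           0.           1.        ]] [[ 7.30798443e-01  4.95764079e-01 -4.69203169e-01  1.09770528e+03]
 [ 6.82436802e-01 -5.45372741e-01  4.86670920e-01 -5.26388733e+02]
 [-1.46166581e-02 -6.75859861e-01 -7.36885203e-01  9.05956973e+02]
 [ 0.00000000e+00  0.00000000e+00  0.00000000e+00  1.00000000e+00]]
top [[601.88795041   0.         325.17702977]
 [  0.         601.88795041 238.46467117]
 [  0.           0.           1.        ]] [[-5.02268524e-03 -9.88274971e-01  1.52601946e-01  3.23494874e+02]
 [-9.99953660e-01  6.21701461e-03  7.35028270e-03 -2.11748469e+01]
 [-8.21282895e-03 -1.52557957e-01 -9.88260401e-01  1.58297356e+03]
 [ 0.00000000e+00  0.00000000e+00  0.00000000e+00  1.00000000e+00]]
wrist [[405.48502798   0.         316.96716926]
 [  0.         405.48502798 242.85112615]
 [  0.           0.           1.        ]] [[ 2.72886837e-01  9.20994642e-01  2.78031732e-01  8.71444224e+01]
 [ 9.62043397e-01 -2.60551698e-01 -8.11499532e-02  5.72895658e+02]
 [-2.29703211e-03  2.89623346e-01 -9.57137942e-01  3.73189447e+02]
 [ 0.00000000e+00  0.00000000e+00  0.00000000e+00  1.00000000e+00]]
```

View pics/scene0.png

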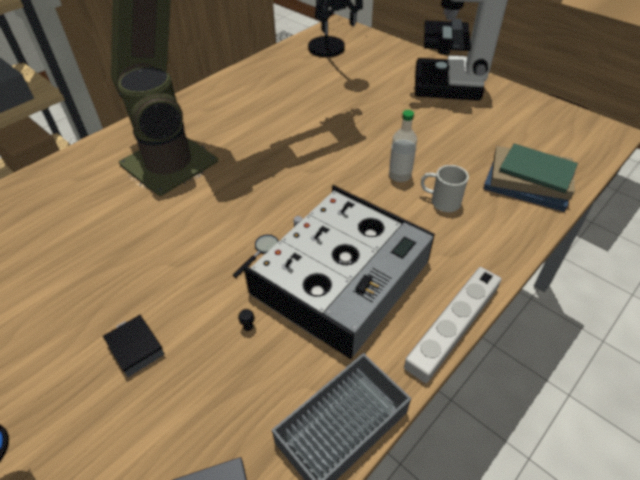

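View pics/top0.png

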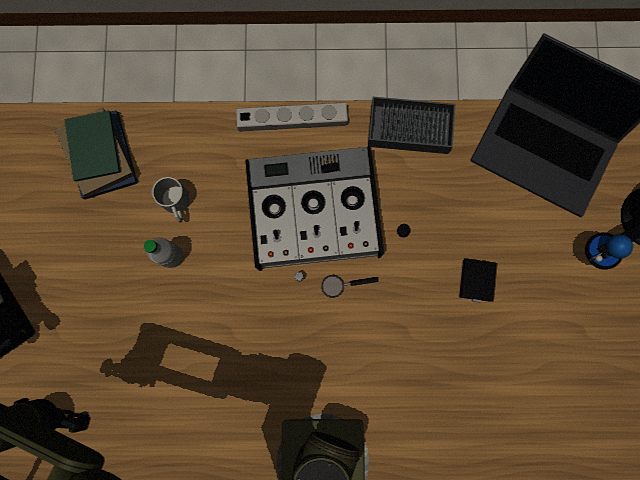

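```bash
python3 -c "
import cv2
a=cv2.imread('pics/top0.png');b=cv2.imread('pics/scene0.png')
cv2.imwrite('pics/top0c.png',cv2.resize(a[150:330,200:440],None,fx=3.3,fy=3.3,interpolation=2))
"
```

```text
(no output)
```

View pics/top0c.png

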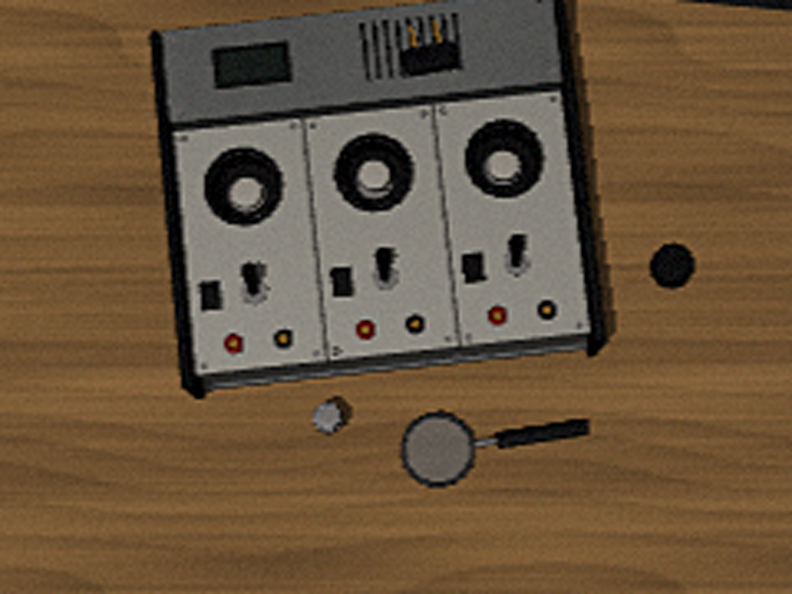

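```bash
python3 -c "
import cv2
b=cv2.imread('pics/scene0.png')
cv2.imwrite('pics/scene0c.png',cv2.resize(b[180:360,235:445],None,fx=3.3,fy=3.3,interpolation=2))
"
```

```text
(no output)
```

View pics/scene0c.png

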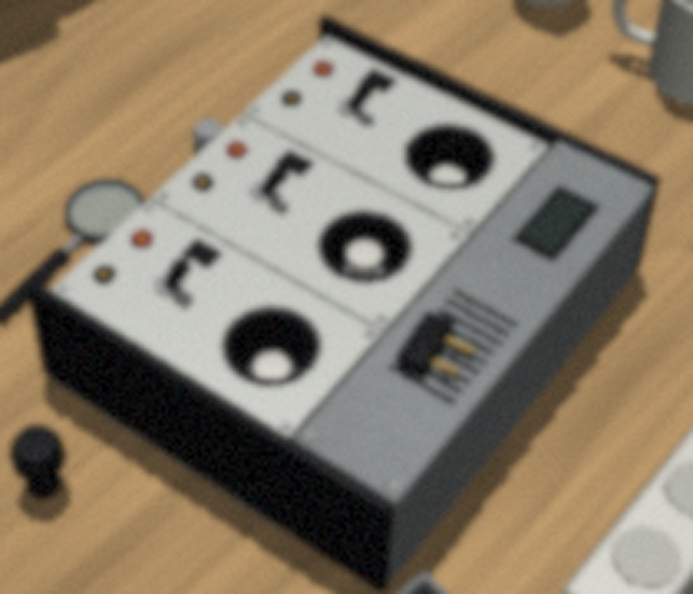

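Channels run left to right. In the top crop, the middle key at (374,175) sits nearly concentric with its well at (373,172), while the left and right keys are shifted towards the camera. So the middle one looks popped up. Next I'll check that numerically and fit the pose.

```bash
cat > h.py <<'E'
import numpy as np,pickle
def proj(r,P):
    T=np.linalg.inv(r["world_from_camera"]);P=np.atleast_2d(P)
    c=P@T[:3,:3].T+T[:3,3];p=c@r["intrinsics"].T;return p[:,:2]/p[:,2:]
def back(r,uv,z):
    d=np.linalg.inv(r["intrinsics"])@[uv[0],uv[1],1];T=r["world_from_camera"];d=T[:3,:3]@d;o=T[:3,3]
    return o+d*(z-o[2])/d[2]
E
python3 - <<'E'
from h import *
from scipy.optimize import least_squares
d=pickle.load(open("d0.pkl","rb"));t=d["top"];s=d["scene"]
ct=lambda p:np.array(p)/3.3+[200,150]
cs=lambda p:np.array(p)/3.3+[235,180]
off=[0,1,-1]
W={'top':[(243,187),(373,172),(504,158)],'scene':[(449,157),(365,247),(271,346)]}
K={'top':[(246,192),(374,175),(505,167)],'scene':[(447,175),(363,253),(271,364)]}
S={'top':[(259,341),(390,327),(522,312)],'scene':[(307,83),(219,166),(123,256)]}
C={'top':ct,'scene':cs}
ys=[100,0,-100]
def model(p,cam,x,z):
    c,sn=np.cos(p[2]),np.sin(p[2])
    P=[[p[0]+c*x-sn*y,p[1]+sn*x+c*y,z] for y in ys]
    return proj(d[cam],P)
def res(p,cams):
    o=[]
    for cam in cams:
        for D,x in((W,46),(S,-75)): o.append(model(p,cam,x,85)-C[cam](D[cam]))
    return np.concatenate(o).ravel()
for cams in(['top'],['scene'],['top','scene']):
    f=least_squares(lambda p:res(p,cams),[600,0,0]);print(cams,f.x,np.abs(f.fun).max())
p=f.x
for cam in C:
    for z in(80,64): print(cam,z,(np.round(model(p,cam,46,z)-C[cam](K[cam]),1)).tolist())
    print('well res',np.round(model(p,cam,46,85)-C[cam](W[cam]),1).tolist())
for n,x in(('key',46),('piv',-36)): print(n,[ (np.round(p[0]+np.cos(p[2])*x,1)),np.round(p[1]+np.sin(p[2])*x,1)])
E
```

```text
['top'] [6.02616769e+02 1.52591011e+01 1.05436449e-01] 0.5110420776234719
['scene'] [6.04567021e+02 1.71013574e+01 9.91231925e-02] 0.6259282665487831
['top', 'scene'] [6.03743224e+02 1.63045761e+01 1.02455460e-01] 0.8602532087717236
top 80 [[-0.7, -1.8], [-0.5, -0.9], [-1.2, -2.6]]
top 64 [[-0.1, -0.6], [-0.3, 0.4], [-1.5, -1.3]]
well res [[0.0, -0.7], [-0.2, -0.4], [-0.9, -0.3]]
scene 80 [[-0.3, -3.8], [-0.2, -0.5], [-0.3, -4.4]]
scene 64 [[-0.7, 1.0], [-0.4, 4.2], [-0.2, 0.2]]
well res [[-0.8, 0.1], [-0.7, -0.2], [-0.3, -0.5]]
key [np.float64(649.5), np.float64(21.0)]
piv [np.float64(567.9), np.float64(12.6)]
```

Scene-view residuals confirm it: the middle key fits z=80 (0.5 px) and the outer two fit z=64. Now I close the fingers and align the tool with the channel.

>>> servo_tool([
  [0,0,0,0,-0.13],
  [0,0,0,0,-0.13],
  [0,0,0,0,-0.12],
  [0,0,0,0,0],
], force=40)

```text
clock: 0.55
tcp_pos: [157.1, 552.8, 255.9]
orientation: [-0.052, 0.999, -0.0, -0.0]
contact_force: [0.2, -0.0, -0.8]
width: 28.2
```

>>> servo_tool([
  [0,-2.64,-3.86,0,0],
  [0,-2.64,-3.86,0,0],
  [0,-2.64,-3.86,0,0],
  [0,-2.64,-3.86,0,0],
  [0,-2.64,-3.86,0,0],
])

```text
clock: 1.05
tcp_pos: [309.1, 373.2, 256.3]
orientation: [-0.05, 0.999, 0.0, 0.0]
contact_force: [1.3, 0.0, 0.7]
width: 0.1
```

>>> servo_tool([
  [0,-2.64,-3.86,0,0],
  [0,-2.64,-3.86,0,0],
  [0,-2.64,-3.86,0,0],
  [0,-2.64,-3.86,0,0],
  [0,-2.64,-3.86,0,0],
])

```text
clock: 1.55
tcp_pos: [460.4, 194.7, 256.4]
orientation: [-0.05, 0.999, 0.0, 0.0]
contact_force: [0.5, 1.7, -0.6]
width: -0.2
```

>>> servo_tool([
  [0,-2.64,-3.86,0,0],
  [0,-2.64,-3.86,0,0],
  [0,-2.64,-3.86,0,0],
  [0,-2.64,-3.86,0,0],
  [0,-2.64,-3.86,0,0],
])

```text
clock: 2.05
tcp_pos: [611.6, 16.3, 256.1]
orientation: [-0.05, 0.999, 0.0, -0.0]
contact_force: [1.0, 0.9, -0.1]
width: 0.1
```

>>> servo_tool([
  [0,0,0,0,0],
  [0,0,0,0,0],
])

```text
clock: 2.25
tcp_pos: [610.9, 17.0, 255.5]
orientation: [-0.049, 0.999, 0.0, -0.001]
contact_force: [-0.7, 0.8, -0.3]
width: -0.0
```

```bash
cat >> h.py <<'E'
def chan(o,c0=(603.74,16.3),a=0.10246):
    p=o["tcp_pos"];d=p[:2]-c0
    c,s=np.cos(a),np.sin(a)
    return np.round([d[0]*c+d[1]*s,-d[0]*s+d[1]*c,p[2]],2)
E
cat > look.py <<'E'
import sys
from plant import sensors,get_image
from h import *
import cv2
from scipy.spatial.transform import Rotation as R
o=sensors.observe();print(o["clock"],chan(o),o["contact_force"],o["width"],np.round(R.from_quat(o["orientation"]).as_matrix(),3).tolist())
d={n:get_image(n) for n in sys.argv[2:]}
pickle.dump(d,open(f"d{sys.argv[1]}.pkl","wb"))
for n in d:
    im=d[n]["img"]
    if n=="wrist": cv2.imwrite(f"pics/{n}{sys.argv[1]}.png",im)
    else:
        r=(slice(150,330),slice(200,440)) if n=="top" else (slice(180,360),slice(235,445))
        cv2.imwrite(f"pics/{n}{sys.argv[1]}.png",cv2.resize(im[r],None,fx=3.3,fy=3.3,interpolation=2))
E
python3 look.py 1 wrist
```

```text
2.25 [ 7.2000e+00 -8.0000e-02  2.5551e+02] [-0.74729338  0.78184604 -0.2565204 ] -0.04152659366719041 [[-0.995, -0.098, -0.002], [-0.098, 0.995, 0.0], [0.001, 0.001, -1.0]]
```

View pics/wrist1.png

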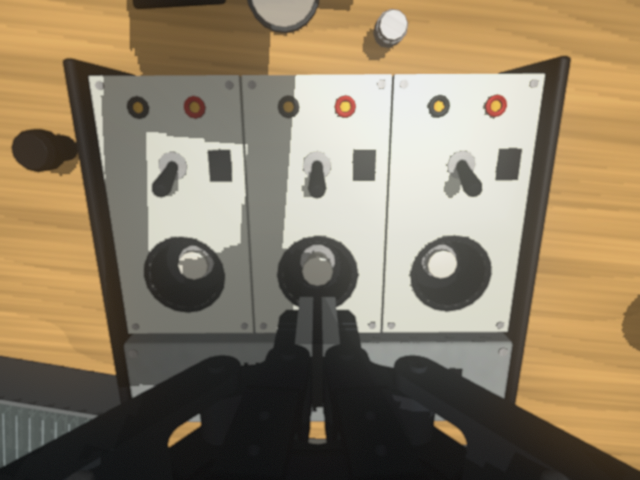

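The wrist view shows three wells at (184,273), (317,271) and (451,273). The middle key is the most raised (317,265), and the middle toggle base is at (317,160). I'll use this closer view to refine the pose.

Run:
```python
from h import *
from scipy.optimize import least_squares
r=pickle.load(open("d1.pkl","rb"))["wrist"]
P=[(46,-100),(46,0),(46,100),(-75,-100),(-75,0),(-75,100)]
U=np.array([(184,273),(317.5,271.5),(451,273),(166,107),(316.5,106.5),(467,105.5)])
def w(p):
    c,s=np.cos(p[2]),np.sin(p[2]);return np.array([[p[0]+c*x-s*y,p[1]+s*x+c*y,85] for x,y in P])
f=least_squares(lambda p:(proj(r,w(p))-U).ravel(),[603,16,.1]);print(f.x,np.round(f.fun,1))
for uv,z in(((317,158),85),((317,193),115.6)):
    b=back(r,uv,z);print(b,chan({"tcp_pos":b}))
```

```text
[6.03477754e+02 1.61033874e+01 1.02921694e-01] [ 1.7  0.9 -0.2  1.9 -2.1 -0.1  2.3 -1.   0.1 -1.1 -1.9 -0.8]
[563.51856331  12.09879815  85.        ] [-4.044e+01 -7.000e-02  8.500e+01]
[582.79342111  14.01231498 115.6       ] [-21.07  -0.13 115.6 ]
```

The pose agrees within 0.4 mm. I lower behind the toggle, stopping with the tip about 15 mm above the deck.

>>> servo_tool([
  [0,0,0,3.2,0],
  [0,0,0,3.2,0],
  [0,0,0,3.2,0],
  [0,0,0,2.0,0],
  [0,0,0,0,0],
])

```text
clock: 2.8
tcp_pos: [606.9, 19.7, 137.3]
orientation: [-0.052, 0.999, 0.0, -0.004]
contact_force: [-0.9, -0.5, 0.0]
width: -0.3
```

>>> servo_tool([
  [0,0,0,0.7,0],
  [0,0,0,0.7,0],
  [0,0,0,0,0],
])

```text
clock: 3.1
tcp_pos: [610.6, 18.3, 126.5]
orientation: [-0.052, 0.999, -0.0, 0.0]
contact_force: [-0.4, -0.3, -0.5]
width: 0.1
```

```bash
python3 look.py 2 wrist scene
```

```text
3.1 [  7.06   1.32 126.52] [-0.37794244 -0.29656702 -0.5246284 ] 0.05423335492965511 [[-0.995, -0.103, 0.0], [-0.103, 0.995, 0.0], [-0.0, -0.0, -1.0]]
```

View pics/wrist2.png

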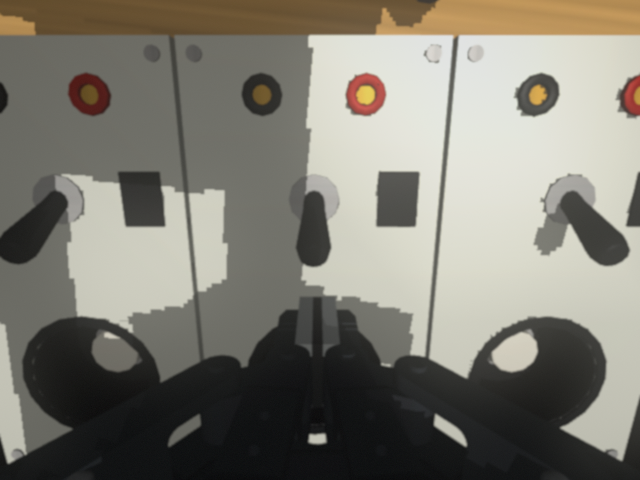

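View pics/scene2.png

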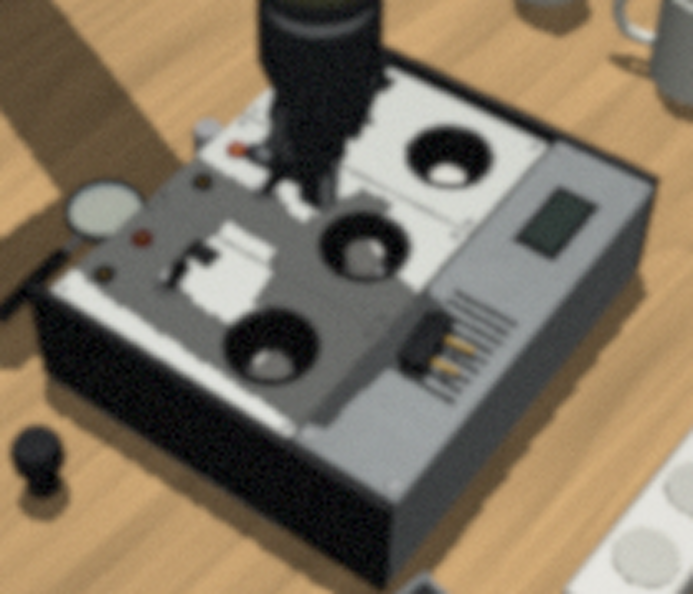

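The wrist view shows the finger end at (317,300), lined up just behind the toggle tip at (313,255), with both wells' keys visible to either side. Pushing to the front.

>>> servo_tool([
  [0,0.6,0,0,0],
  [0,0.6,0,0,0],
  [0,0.6,0,0,0],
  [0,0.4,0,0,0],
  [0,0,0,0,0],
])

```text
clock: 3.7
tcp_pos: [589.6, 15.6, 127.4]
orientation: [-0.052, 0.999, -0.0, 0.002]
contact_force: [3.3, -0.1, 1.4]
width: -0.0
```

>>> servo_tool([
  [0,0.3,0,0,0],
  [0,0.3,0,0,0],
  [0,0.1,0,0,0],
  [0,0,0,0,0],
])

```text
clock: 4.1
tcp_pos: [581.3, 14.9, 126.1]
orientation: [-0.052, 0.999, -0.0, -0.001]
contact_force: [2.4, -0.3, 2.5]
width: -0.1
```

```bash
python3 look.py 3 wrist
```

```text
4.1 [-22.51   0.91 126.05] [ 2.42532028 -0.27835788  2.48450618] -0.14537228721503292 [[-0.995, -0.103, -0.001], [-0.103, 0.995, -0.0], [0.001, -0.0, -1.0]]
```

View pics/wrist3.png

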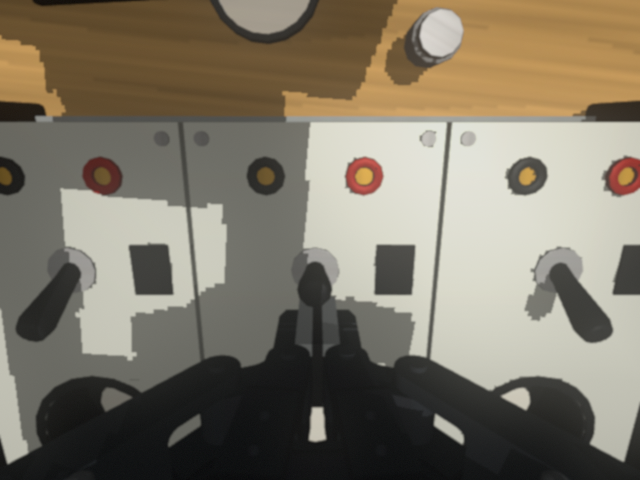

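The toggle, at (315,285), has swung part of the way. I keep pushing until the force shows the stop.

>>> servo_tool([
  [0,0.2,0,0,0],
  [0,0.2,0,0,0],
  [0,0,0,0,0],
])

```text
clock: 4.45
tcp_pos: [577.4, 14.6, 126.2]
orientation: [-0.052, 0.999, -0.0, -0.0]
contact_force: [3.1, 0.9, 2.3]
width: -0.1
```

>>> servo_tool([
  [0,0.2,0,0,0],
  [0,0,0,0,0],
])

```text
clock: 4.65
tcp_pos: [575.3, 14.3, 126.1]
orientation: [-0.052, 0.999, -0.0, -0.0]
contact_force: [2.9, -0.4, 1.3]
width: -0.1
```

>>> servo_tool([
  [0,0.2,0,0,0],
  [0,0,0,0,0],
])

```text
clock: 4.85
tcp_pos: [574.3, 14.2, 126.3]
orientation: [-0.052, 0.999, 0.0, 0.001]
contact_force: [4.9, 0.2, 0.4]
width: 0.0
```

>>> servo_tool([
  [0,0.2,0,0,0],
  [0,0,0,0,0],
])

```text
clock: 5.05
tcp_pos: [574.0, 14.2, 126.6]
orientation: [-0.051, 0.999, 0.0, 0.002]
contact_force: [7.3, 0.9, -1.5]
width: -0.2
```

>>> servo_tool([
  [0,0.2,0,0,0],
  [0,0,0,0,0],
])

```text
clock: 5.25
tcp_pos: [573.6, 14.1, 126.9]
orientation: [-0.051, 0.999, 0.0, 0.004]
contact_force: [10.5, 1.1, -3.9]
width: -0.1
```

```bash
python3 look.py 4 wrist
```

```text
5.25 [-30.18   0.91 126.93] [10.48426651  1.06277547 -3.85489448] -0.08277061241869978 [[-0.995, -0.103, 0.008], [-0.103, 0.995, 0.001], [-0.008, -0.0, -1.0]]
```

View pics/wrist4.png

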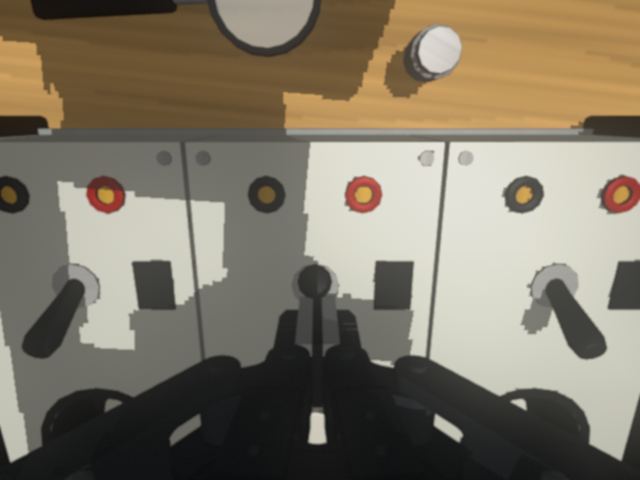

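The force rises with no motion, so the toggle is at its stop. I back off, rise and check the tip position.

>>> servo_tool([
  [0,-0.8,0,0,0],
  [0,-0.8,0,0,0],
  [0,0,0,-2.0,0],
  [0,-2.0,0,-2.0,0],
  [0,-2.0,0,0,0],
])

```text
clock: 5.8
tcp_pos: [626.0, 19.5, 168.4]
orientation: [-0.052, 0.999, -0.0, 0.0]
contact_force: [-0.0, -0.2, 0.7]
width: -0.4
```

>>> servo_tool([
  [0,-2.0,0,0,0],
  [0,-0.6,-0.05,0,0],
  [0,0,0,0,0],
  [0,0,0,0,0],
])

```text
clock: 6.2
tcp_pos: [649.7, 21.7, 165.3]
orientation: [-0.052, 0.999, 0.0, -0.002]
contact_force: [0.3, 0.5, 0.3]
width: -0.2
```

```bash
python3 look.py 5 wrist scene
python3 - <<'E'
from h import *
d=pickle.load(open("d5.pkl","rb"));a=.1026
for n in d:
  for t in(.45,0,-.45):
    x=-36+34*np.sin(t);z=85+34*np.cos(t)
    p=proj(d[n],[603.6+x*np.cos(a),16.2+x*np.sin(a),z])
    print(n,t,p,(p-[235,180])*3.3 if n=="scene" else "")
E
```

```text
6.2 [ 46.28   0.63 165.31] [0.33382612 0.51379975 0.30532266] -0.22895519287881097 [[-0.995, -0.103, -0.004], [-0.103, 0.995, 0.0], [0.004, 0.0, -1.0]]
wrist 0.45 [[315.75166045 133.79605655]] 
wrist 0 [[315.73026356  93.87636059]] 
wrist -0.45 [[315.76529138  52.93731508]] 
scene 0.45 [[319.73894138 231.46599231]] [[279.63850655 169.83777461]]
scene 0 [[314.293449  227.4666274]] [[261.6683817  156.63987042]]
scene -0.45 [[308.97082186 225.65020928]] [[244.10371213 150.64569063]]
```

View pics/wrist5.png

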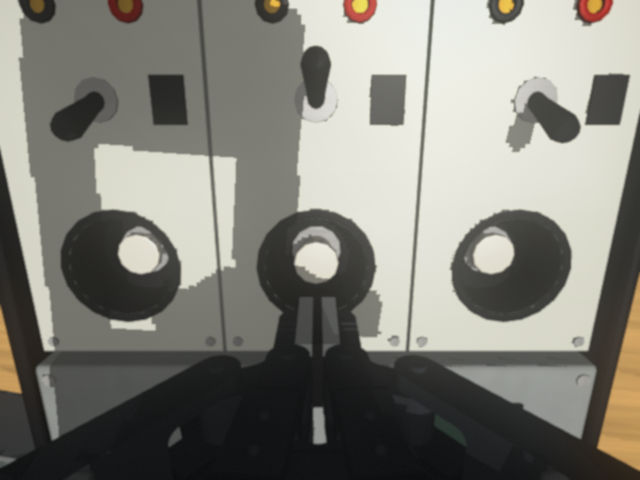

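View pics/scene5.png

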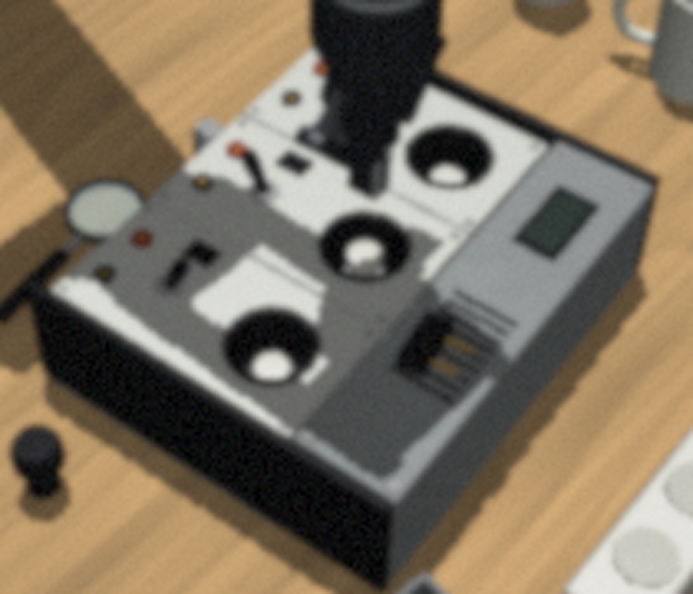

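The toggle tip is at (316,52) in the wrist view. The OFF prediction was (316,53), so it's fully off. The key is at (316,263), under the finger. Descending to press it.

>>> servo_tool([
  [0,0,-0.05,2.0,0],
  [0,0,0,2.0,0],
  [0,0,0,1.2,0],
  [0,0,0,0.4,0],
  [0,0,0,0,0],
])

```text
clock: 6.8
tcp_pos: [651.0, 21.2, 109.8]
orientation: [-0.052, 0.999, 0.0, -0.001]
contact_force: [0.1, -0.2, 0.5]
width: 0.0
```

>>> servo_tool([
  [0,0,0,0.3,0],
  [0,0,0,0.3,0],
  [0,0,0,0.3,0],
  [0,0,0,0,0],
])

```text
clock: 7.2
tcp_pos: [652.2, 21.2, 101.8]
orientation: [-0.052, 0.999, -0.0, 0.001]
contact_force: [0.9, 0.1, 1.1]
width: -0.3
```

>>> servo_tool([
  [0,0,0,0.3,0],
  [0,0,0,0.2,0],
  [0,0,0,0,0],
])

```text
clock: 7.5
tcp_pos: [652.3, 21.2, 96.5]
orientation: [-0.052, 0.999, -0.0, 0.001]
contact_force: [2.2, -0.7, 2.7]
width: 0.3
```

>>> servo_tool([
  [0,0,0,0.3,0],
  [0,0,0,0.2,0],
  [0,0,0,0,0],
])

```text
clock: 7.8
tcp_pos: [652.2, 21.2, 91.2]
orientation: [-0.052, 0.999, -0.0, 0.001]
contact_force: [2.4, 1.6, 2.8]
width: 0.3
```

>>> servo_tool([
  [0,0,0,0.2,0],
  [0,0,0,0.1,0],
  [0,0,0,0,0],
])

```text
clock: 8.1
tcp_pos: [652.2, 21.2, 89.0]
orientation: [-0.052, 0.999, -0.0, 0.001]
contact_force: [1.2, -0.2, 8.4]
width: -0.1
```

>>> servo_tool([
  [0,0,0,0.2,0],
  [0,0,0,0,0],
])

```text
clock: 8.3
tcp_pos: [652.2, 21.2, 88.7]
orientation: [-0.052, 0.999, -0.0, 0.001]
contact_force: [-1.4, -0.5, 15.5]
width: 0.2
```

The motion stalls at tip z≈64 with 15 N, which is the key's stop. One more small push, then I lift out and check.

>>> servo_tool([
  [0,0,0,0.15,0],
  [0,0,0,0,0],
])

```text
clock: 8.5
tcp_pos: [652.2, 21.2, 88.6]
orientation: [-0.052, 0.999, -0.0, 0.001]
contact_force: [-4.7, -0.2, 23.1]
width: 0.1
```

>>> servo_tool([
  [0,0.1,0,-2.0,0],
  [0,0,0,-2.5,0],
  [0,0,0,-3.5,0],
  [0,0,0,0,0],
  [0,0,0,0,0],
])

```text
clock: 9.0
tcp_pos: [649.9, 21.1, 164.8]
orientation: [-0.052, 0.999, 0.0, -0.0]
contact_force: [-0.0, -0.2, -0.1]
width: 0.4
```

```bash
python3 look.py 6 wrist scene
python3 - <<'E'
from h import *
d=pickle.load(open("d6.pkl","rb"));a=.1026
for n in d:
  for y in (100,0,-100):
   for z in(80,64):
    p=proj(d[n],[603.6+46*np.cos(a)-y*np.sin(a),16.2+46*np.sin(a)+y*np.cos(a),z])
    print(n,y,z,p,(p-[235,180])*3.3 if n=="scene" else "")
E
```

```text
9.0 [4.6440e+01 6.0000e-02 1.6475e+02] [-0.04776323 -0.15039874 -0.10152862] 0.3748199290654687 [[-0.995, -0.103, -0.001], [-0.103, 0.995, -0.0], [0.001, 0.0, -1.0]]
wrist 100 80 [[505.93285596 262.78697426]] 
wrist 100 64 [[493.36319145 253.31044482]] 
wrist 0 80 [[317.03555794 262.56489553]] 
wrist 0 64 [[317.04769979 253.10425838]] 
wrist -100 80 [[128.18532546 262.34287213]] 
wrist -100 64 [[140.7732134  252.89811989]] 
scene 100 80 [[370.07135897 229.21604069]] [[445.73548459 162.41293427]]
scene 100 64 [[369.63927311 234.02791131]] [[444.30960126 178.29210733]]
scene 0 80 [[344.72368332 256.15142993]] [[362.08815494 251.29971878]]
scene 0 64 [[344.54303062 260.90724557]] [[361.49200105 266.99391037]]
scene -100 80 [[316.76217377 285.86437694]] [[269.81517345 349.35244391]]
scene -100 64 [[316.8881097  290.52705273]] [[270.23076202 364.73927402]]
```

View pics/wrist6.png

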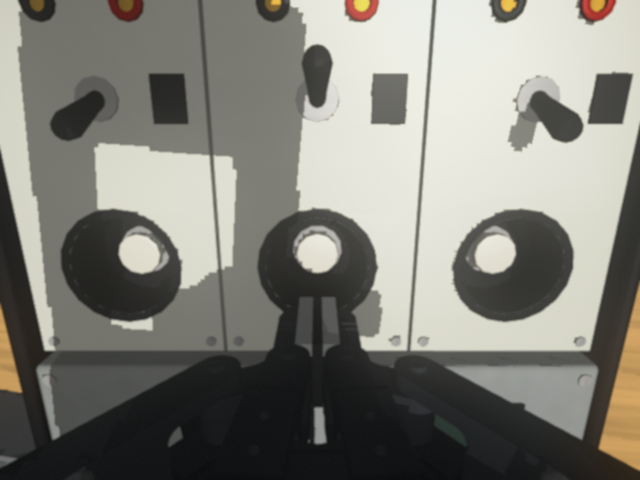

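View pics/scene6.png

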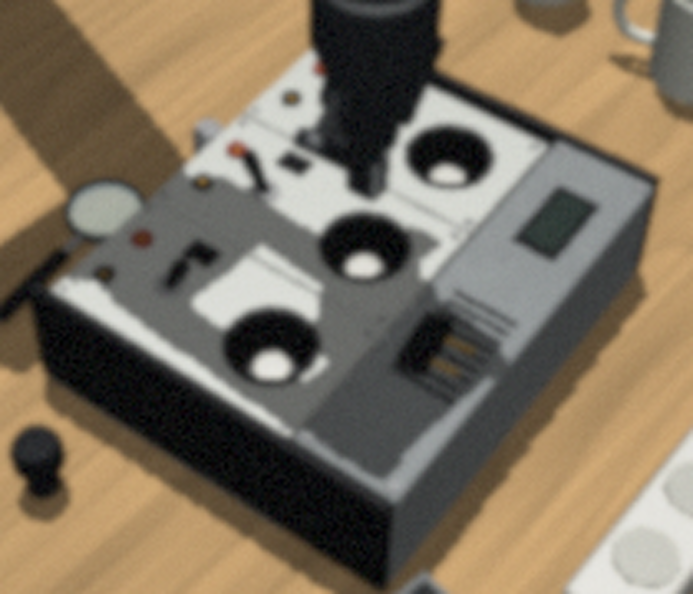

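The middle key now shows at (318,254), against (317,253) predicted for home, and it looks like its neighbours. I move over to the front side of the toggle.

>>> servo_tool([
  [0,3.5,0,0,0],
  [0,3.5,0,0,0],
  [0,3.5,0,0,0],
  [0,1.9,0,0,0],
  [0,0,0,0,0],
])

```text
clock: 9.6
tcp_pos: [522.1, 8.4, 162.8]
orientation: [-0.051, 0.999, 0.0, -0.004]
contact_force: [0.6, 0.4, -1.1]
width: -0.2
```

>>> servo_tool([
  [0,0,0,1.5,0],
  [0,0,0,1.5,0],
  [0,0,0,0.7,0],
  [0,0,0,0,0],
  [0,0,0,0,0],
])

```text
clock: 10.1
tcp_pos: [527.7, 8.3, 127.4]
orientation: [-0.052, 0.999, 0.0, -0.0]
contact_force: [0.3, 0.1, 0.5]
width: 0.1
```

```bash
python3 look.py 7 wrist scene
```

```text
10.1 [-76.47  -0.13 127.44] [0.30220765 0.05044241 0.46223659] 0.10447804325642493 [[-0.995, -0.103, -0.001], [-0.103, 0.995, 0.0], [0.001, 0.0, -1.0]]
```

View pics/scene7.png

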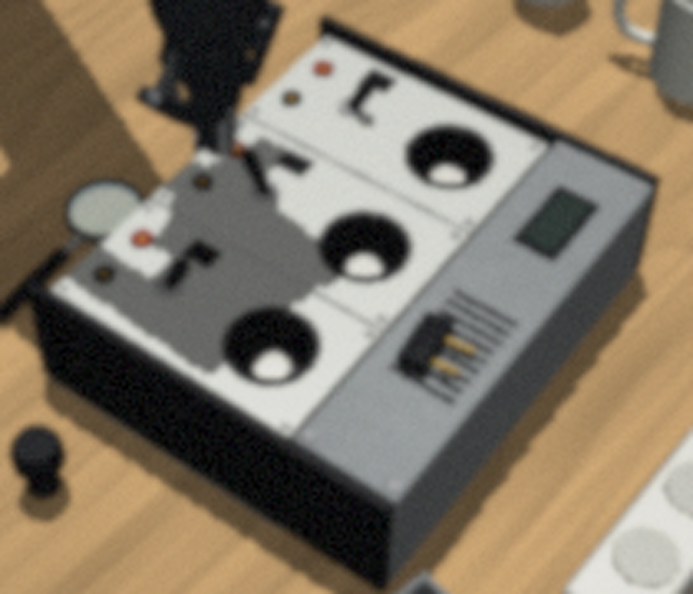

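The finger is at (215,140), in front of the middle toggle at (258,175), with a clear gap. Pushing to the back; by symmetry the stop should come at TCP channel x≈-42.

>>> servo_tool([
  [0,-0.6,0,0.1,0],
  [0,-0.6,0,0,0],
  [0,-0.6,0,0,0],
  [0,-0.5,0,0,0],
  [0,0,0,0,0],
])

```text
clock: 10.7
tcp_pos: [551.2, 10.9, 126.9]
orientation: [-0.052, 0.999, 0.0, 0.001]
contact_force: [-0.7, -0.2, -0.2]
width: 0.0
```

>>> servo_tool([
  [0,-0.4,0,0,0],
  [0,-0.4,0,0,0],
  [0,-0.2,0,0,0],
  [0,0,0,0,0],
])

```text
clock: 11.1
tcp_pos: [560.2, 11.8, 126.7]
orientation: [-0.052, 0.999, 0.0, -0.0]
contact_force: [-3.0, 0.3, 2.6]
width: 0.1
```

>>> servo_tool([
  [0,-0.2,0,0,0],
  [0,0,0,0,0],
])

```text
clock: 11.3
tcp_pos: [560.5, 11.8, 126.6]
orientation: [-0.052, 0.999, -0.0, -0.002]
contact_force: [-6.5, -0.3, 4.4]
width: -0.1
```

>>> servo_tool([
  [0,-0.2,0,0,0],
  [0,0,0,0,0],
])

```text
clock: 11.5
tcp_pos: [560.7, 11.9, 126.5]
orientation: [-0.052, 0.999, -0.0, -0.003]
contact_force: [-9.4, -1.9, 8.0]
width: -0.1
```

```bash
python3 look.py 8
```

```text
11.5 [-4.3260e+01  4.0000e-02  1.2649e+02] [-9.35416102 -1.92898871  7.9759564 ] -0.06994102294849597 [[-0.995, -0.103, -0.007], [-0.103, 0.995, -0.001], [0.007, 0.0, -1.0]]
```

It stalls at -43.3 with the force rising, as it did at the first stop. I back off, lift and verify.

>>> servo_tool([
  [0,1.0,0,0,0],
  [0,1.2,0,0,0],
  [0,1.0,0,0,0],
  [0,0,0,-3.0,0],
  [0,0,0,-4.0,0],
])

```text
clock: 12.0
tcp_pos: [529.8, 8.9, 195.5]
orientation: [-0.051, 0.999, 0.0, -0.003]
contact_force: [0.9, 0.3, 0.3]
width: 0.1
```

>>> servo_tool([
  [0,0,0,-4.0,0],
  [0,2.0,0,-2.0,0],
  [0,2.0,0,0,0],
  [0,0,0,0,0],
  [0,0,0,0,0],
])

```text
clock: 12.5
tcp_pos: [492.4, 4.7, 256.9]
orientation: [-0.051, 0.999, -0.0, 0.001]
contact_force: [0.4, 0.5, -0.6]
width: 0.1
```

```bash
python3 look.py 9 scene top wrist
python3 - <<'E'
from h import *
d=pickle.load(open("d9.pkl","rb"));a=.1026
for n in d:
  for t in(.45,.3,-.45):
    x=-36+34*np.sin(t);z=85+34*np.cos(t)
    p=proj(d[n],[603.6+x*np.cos(a),16.2+x*np.sin(a),z])
    print(n,t,p,(p-[235,180])*3.3 if n=="scene" else (p-[200,150])*3.3 )
E
```

```text
12.5 [-1.1194e+02 -1.6000e-01  2.5689e+02] [ 0.37009199  0.52296793 -0.57729237] 0.1120166268551604 [[-0.995, -0.103, 0.001], [-0.103, 0.995, 0.0], [-0.001, -0.0, -1.0]]
scene 0.45 [[319.73894138 231.46599231]] [[279.63850655 169.83777461]]
scene 0.3 [[317.98392219 229.93297249]] [[273.84694324 164.77880922]]
scene -0.45 [[308.97082186 225.65020928]] [[244.10371213 150.64569063]]
top 0.45 [[315.29964873 225.58087144]] [[380.48884082 249.41687574]]
top 0.3 [[315.48247563 227.32833418]] [[381.09216959 255.1835028 ]]
top -0.45 [[316.55696375 237.31620831]] [[384.63798038 288.14348743]]
wrist 0.45 [[317.30338512 353.98088816]] [[387.10117088 673.13693093]]
wrist 0.3 [[317.31141426 349.62513972]] [[387.12766705 658.76296107]]
wrist -0.45 [[317.35154027 317.17560679]] [[387.26008288 551.67950242]]
```

View pics/scene9.png

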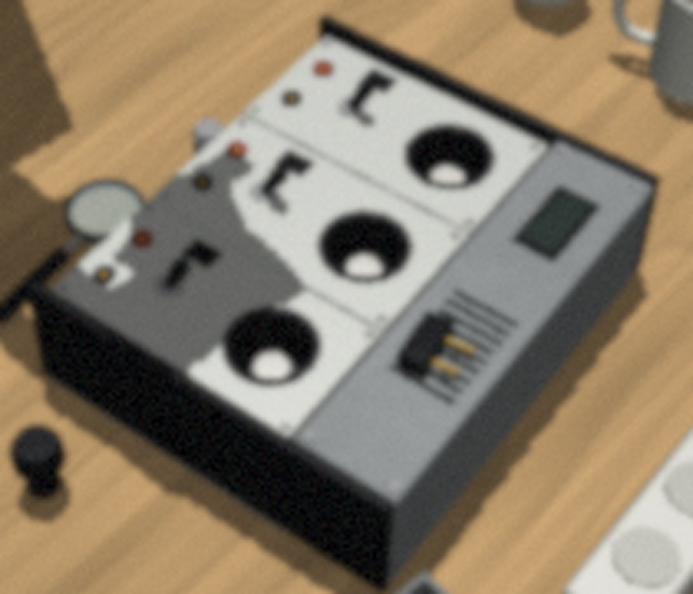

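View pics/wrist9.png

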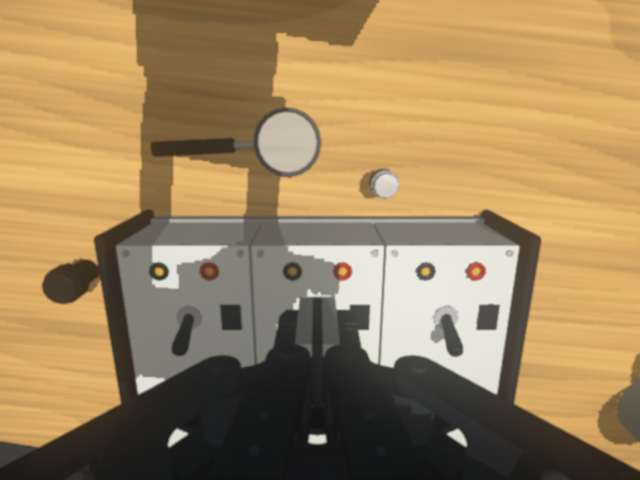

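View pics/top9.png

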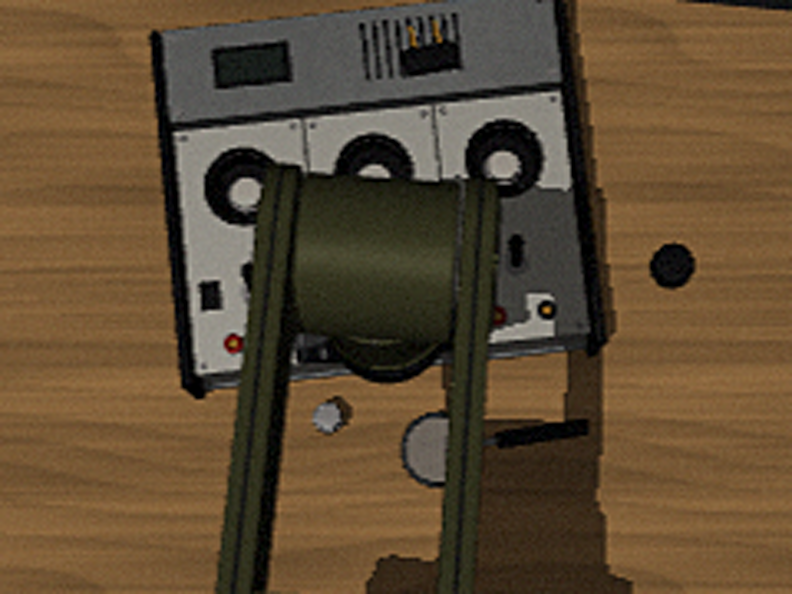

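In the scene view the middle toggle, at (285,175), looks as it did at the start. I'll compare it against the first image numerically.

Run:
```python
from h import *
import cv2
a=pickle.load(open("d0.pkl","rb"))["scene"]["img"];b=pickle.load(open("d9.pkl","rb"))["scene"]["img"]
x0,y0=235+255/3.3,180+140/3.3
for im,n in((a,'a'),(b,'b')):
    cv2.imwrite(f"pics/t{n}.png",cv2.resize(im[220:252,306:340],None,fx=10,fy=10,interpolation=2))
cv2.imwrite("pics/cmp.png",np.hstack([cv2.imread("pics/ta.png"),cv2.imread("pics/tb.png")]))
```

```text
(no output)
```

View pics/cmp.png

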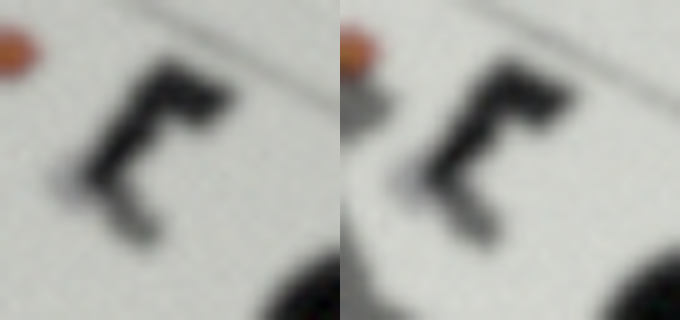

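The enlarged crops match: the handle tip is at (235,98) before and (573-340=233,98) after. Toggle and shadow are back at ON, so I hand in.

```bash
python3 -c "
from plant import bot
print(bot.job_done())"
```

```text
the job is handed in; nothing more can be done
None
```

The tripped channel was the middle one. I pushed its toggle off, pressed its key home and pushed the toggle back on, then handed the job in. The last image was taken at 12.5 s on the robot's clock, against the 51 s limit.

- **Toggle off:** I pushed it to the front until the force rose with no further motion, about 10 N at the stop. The tip then showed at (316,52) in the wrist view, against (316,53) predicted for fully off.
- **Key home:** The motion stalled with the fingertip at about z = 64 mm under 23 N. The key then showed at (318,254), against (317,253) predicted for home, and it matches its neighbours.
- **Toggle on:** I pushed it to the back until it stalled at about 9 N. It matches its appearance in the first image to within about 0.2 camera pixels.

At the end the arm was clear of everything. In the last pictures the other two channels and the nearby loose items (objective, eyepiece, link plug, magnifier) look unmoved. I did not look again closely at the bottle, mug and slide box, but the arm did not go near them on the way. No checks failed. The only disagreement was a 1–2 mm difference in the supply's pose between the top and scene cameras, and the wrist view agreed with the combined fit to 0.4 mm.

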